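Give each storage jar its own lid back

TASK

The lids of the three ceramic jars were mixed up after washing: put each lid back on the jar of its own colour, fully seated, with the jars left standing where they are. The worktop is not clean, so lay the lid that has to wait on the empty side plate, never on the worktop, and set lids down rather than dropping them. Leave the salt shaker, the spice jar and the patterned mug undisturbed.

Things in the scene. Friction and masses are not known exactly. Their poses are not given: they have to be found in the camera images.
- jar_blue: dark blue glazed ceramic storage jar, empty, standing upright and loose (about 0.7 kg): 105 mm high to its rim, belly 105 mm across, collar 87 mm across with a round mouth 69 mm wide; all three jars have the same mouth. Origin: centre of its underside, z up; round, so yaw means nothing
- jar_green: sage green glazed ceramic storage jar, empty, standing upright and loose (about 0.7 kg): 90 mm high to its rim, belly 105 mm across, collar 87 mm across with a round mouth 69 mm wide; all three jars have the same mouth. Origin: centre of its underside, z up; round, so yaw means nothing
- jar_white: cream white glazed ceramic storage jar, empty, standing upright and loose (about 0.7 kg): 75 mm high to its rim, belly 105 mm across, collar 87 mm across with a round mouth 69 mm wide; all three jars have the same mouth. Origin: centre of its underside, z up; round, so yaw means nothing
- lid_blue: dark blue ceramic lid (90 g), starts seated on a jar of another colour. Origin: centre of its underside, z up; round. From there up: pale plug 62 mm across, 0 to 12 mm, that drops into a jar's mouth; flange 83 mm across, 12 to 19 mm, that rests on the rim (seated: origin 12 mm below the rim); low dome to 25 mm; straight round knob 29 mm across, 27 to 55 mm, to grip from above
- lid_green: sage green ceramic lid (90 g), starts seated on a jar of another colour. Origin: centre of its underside, z up; round. From there up: pale plug 62 mm across, 0 to 12 mm, that drops into a jar's mouth; flange 83 mm across, 12 to 19 mm, that rests on the rim (seated: origin 12 mm below the rim); low dome to 25 mm; straight round knob 29 mm across, 27 to 55 mm, to grip from above
- lid_white: cream white ceramic lid (90 g), starts seated on a jar of another colour. Origin: centre of its underside, z up; round. From there up: pale plug 62 mm across, 0 to 12 mm, that drops into a jar's mouth; flange 83 mm across, 12 to 19 mm, that rests on the rim (seated: origin 12 mm below the rim); low dome to 25 mm; straight round knob 29 mm across, 27 to 55 mm, to grip from above
- side_plate: salmon-coloured round side plate, 140 mm across and 16 mm high at the rim, loose (about 0.35 kg), empty; its flat inner floor is 86 mm across, 5 mm up. Origin: centre of its underside, z up
- salt_shaker: bystander: grey salt shaker, 44 mm across, 90 mm high, loose; origin centre of underside, z up
- spice_jar: bystander: glass spice jar with a black cap, 45 mm across, 105 mm high, loose; origin centre of underside, z up
- story_mug: bystander: patterned mug in blue, cream and orange, 86 mm wide, 126 mm long over its handle, 107 mm high, loose; origin underside, centre of its outline with the handle, z up. Behind it, from x = 0.62 m on, a wall cupboard hangs 0.45 m above the worktop: keep the arm out from under it
There are look-alikes about, which are no part of the job. What is shaped like the lid_green but yellow is not meant.

How it is judged:
By the outcome, as a careful person would: the job done as asked, in the order asked, and still so for the second after the job is handed in, with the robot touching nothing.
It also fails if it takes over 106 s, if anything falls off the work surface, if the arm or the gripper's body presses on something with over 40 N, if the wrist force passes 120 N, or if a joint passes its speed limit or range.

ROBOT

A 6-joint arm with a two-finger parallel gripper is mounted at the origin on a cart in front of the work surface, level with it; the furniture and walls round the work are solid. World frame = base frame: x ahead of the robot, y to its left, z up, the work surface at z = 0. Lengths are in m, angles in rad, forces in N, time in s.
With the tool pointing down it reaches from about 0.375 to 0.75 m from the base axis. Payload 9 kg.
Tool frame: the origin (TCP) lies on the mounting face of the last link; the fingertips stand 173 mm ahead of it and the grasp point (between the pads) lies 155 mm ahead of it; z points along the fingers, y is the line along which they close (so a half turn about z gives the same grasp; the last joint's range is limited). The gripper opens to 85 mm and grips with 20 to 120 N. Pads are 22 mm wide; open, the fingers measure 114 mm over their backs; the gripper's body (76 mm by 85 mm) begins 54 mm behind the grasp point. The pads swing forward as they close: fully open they stand 13 mm farther back than shut.
Start: joints at [0.919, 0.104, 0.097, 1.564, 0, 1.353], TCP at [0.252, 0.544, 0.405] pointing down, gripper open.
Joint ranges: [-2.99, 2.99], [-0.84, 1.86], [-1.1, 1.16], [-1.84, 2.11], [-1.51, 1.56], [-3.14, 3.14]. Speed limits (rad/s): [2.22, 2.22, 2.57, 3.14, 3.14, 3.14].

INTERFACE

Orientations are given as a unit quaternion [x, y, z, w].
In Python, from station import monitor, vision, finish_job gives the robot as it stands.
- The arm moves only by the tool drive_tool, never from a script. Its argument "deltas" is a list of rows, each an object with "gripper": the finger opening in cm, from 0 to 8.54; "slide": the shift along the world's x, y, z in cm, a list of three; "yaw": the turn about the world's z in rad. In form: [{"gripper": gripper, "slide": [dx, dy, dz], "yaw": yaw}, ...]. A call has 1 to 12 rows; each row is the pose to reach, as a shift and turn from the pose commanded when the call began; what a row does not reach only later rows make up. A row lasts 1/10 s, in which the tool goes at most 50 mm and 8.59 degrees, less where a joint would pass 70% of its speed; a pose out of reach is approached as far as the arm can. A call with a gripper value outside its range is refused whole. The fingers move at their own pace and stop on an object; "force" is the grip in N (left out, the last holds). Time passes only in rows, so rows that repeat a pose let the fingers close. It gives the time, the measured TCP pose, the force, the opening and the grip force at its end, in the units of the state.
- monitor.get_state(): the state, without advancing time (a new reading comes with each control period).
- vision.grab_frame(name): name is "scene" or "top" or "wrist"; returns a dict with "img" (480x640x3 uint8, blue, green, red), "z_map" (480x640 float32, m along the optical axis (not along the pixel's ray), 0 where there is no reading), "fovy" (degrees; the focal length in pixels is half the picture's height over the tangent of half this angle, whatever the lens; pixels are square), "cx", "cy" (the principal point, pixels), "R" (3x3) and "t" (3): a world point X has camera coordinates R X + t. Camera axes: x right, y down, z forward; pixel columns grow to the right and rows downward; lengths in m; the calibration is good to about 2 mm. A picture is of the moment at which its call begins.
- finish_job(): hands the job in; it is judged then, once.
The state is a dict: "time": time; "joint_positions": joint angles; "qd": joint speeds; "joint_efforts": joint torques, N m; "eef_pos": TCP position; "eef_rot": TCP orientation; "contact_force": force on the tool from outside, world axes, zero at the start; "ft_torque": the same for the moment, N m; "gripper_width": finger opening in m; "grip_force": force on a finger pad.
Only numpy, scipy, OpenCV 4.12 (cv2) and the standard library are available. Lean on these libraries where they do the work, as an engineer would, in place of code of your own. Each camera call takes 0.05 s, during which the arm holds its last target. There are 200 camera calls.

## Working session

There is one attempt and no reset: what is moved stays moved. The work goes in short steps, Python scripts to look and compute and a tool call to move; the robot and the scene stay as the last step left them, time stands still between calls to the robot, and variables do not carry over. Pictures are saved under pics/ and viewed, at most 14 in all, crops included, and the job is handed in when it is done.

Besides the shell and the picture viewer there is one more tool, called after ">>>" as name([rows], argument=value, ...), one row to a line, values as JSON. drive_tool: Moves the arm, as the interface text tells. Its arguments: {"type":"object","properties":{"deltas":{"type":"array","items":{"type":"object","properties":{"gripper":{"type":"number"},"slide":{"type":"array","items":{"type":"number"}},"yaw":{"type":"number"}}}},"force":{"type":"number"}},"required":["deltas"]}

```bash
mkdir -p pics
cat > h.py <<'E'
import numpy as np, cv2
from station import monitor, vision, finish_job
def grab(n, save=None):
    f=vision.grab_frame(n)
    if save: cv2.imwrite('pics/'+save,f['img'])
    f['f']=240/np.tan(np.radians(f['fovy'])/2)
    return f
def cloud(f):
    v,u=np.mgrid[:480,:640]; z=f['z_map']
    P=np.stack([(u-f['cx'])/f['f']*z,(v-f['cy'])/f['f']*z,z],-1)
    return (P-f['t'])@np.asarray(f['R'])
def ray(f,u,v,h):
    R=np.asarray(f['R']); d=R.T@np.array([(u-f['cx'])/f['f'],(v-f['cy'])/f['f'],1]); c=-R.T@f['t']
    return c+d*(h-c[2])/d[2]
E
python3 - <<'E'
from h import *
for n in('top','scene'):
    f=grab(n,n+'1.png'); np.savez(n+'1.npz',**f); print(n,f['fovy'],-np.asarray(f['R']).T@f['t'],(f['z_map']>0).mean())
s=monitor.get_state(); print(s['eef_pos'],s['eef_rot'],s['gripper_width'],s['time'])
E
```

```text
top 56.94289374229846 [ 0.43190927 -0.08489755  1.08729184] 0.9960384114583334
scene 55.49081191713582 [-0.05267142 -0.63328901  0.83220253] 0.9960319010416666
[0.25211508 0.54435502 0.40400173] [ 2.15198989e-01  9.76570033e-01 -5.44550021e-04 -2.63616636e-04] 0.08548787592774071 0.1
```

View pics/top1.png

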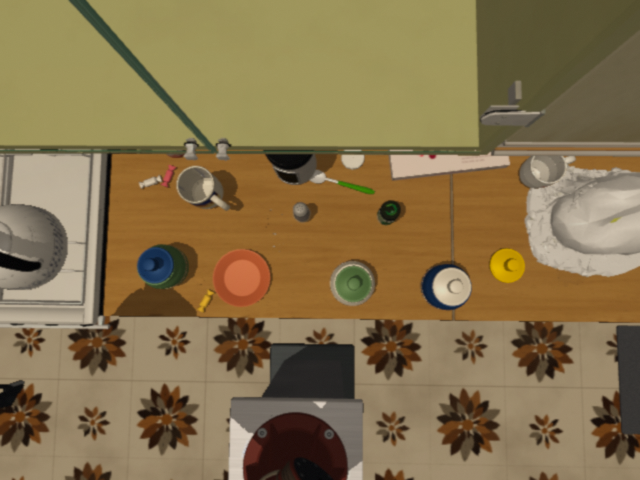

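View pics/scene1.png

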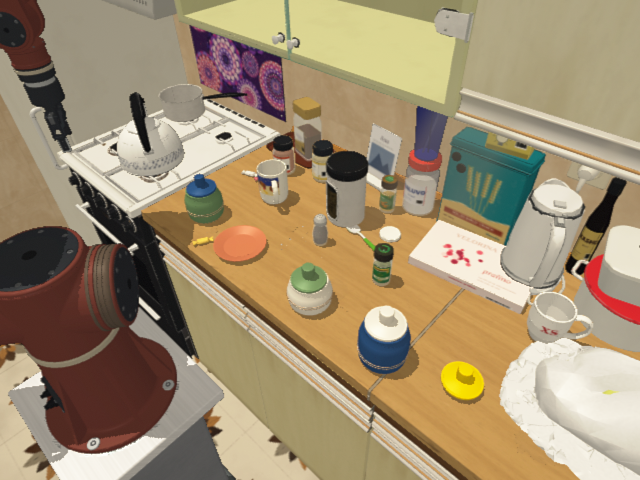

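The top view shows blue lid on green jar (160,265), plate (241,277), green lid on white jar (353,283), white lid on blue jar (447,286) and the yellow look-alike (508,265). The shaker is at (302,212), the spice jar at (390,212) and the mug at (200,187). The scene view agrees.

Run:
```python
from h import *
f=dict(np.load('top1.npz')); C=cloud(f)
for n,u,v,top in(('blueLid/greenJar',160,265,.133),('greenLid/whiteJar',353,283,.118),('whiteLid/blueJar',447,286,.148)):
    W=C[v-35:v+36,u-35:u+36].reshape(-1,3); k=W[:,2]>top-.012
    q=W[k]; (c,r)=cv2.minEnclosingCircle(q[:,:2].astype(np.float32))
    fl=W[(W[:,2]>top-.043)&(W[:,2]<top-.025)]; cf,rf=cv2.minEnclosingCircle(fl[:,:2].astype(np.float32))
    print(n,k.sum(),'mean',q.mean(0).round(4),'circ',np.round(c,4),round(r,4),'topz',np.median(q[:,2]).round(4),'flange',np.round(cf,4),round(rf,4))
hsv=cv2.cvtColor(f['img'],cv2.COLOR_BGR2HSV)
m=cv2.inRange(hsv,(0,90,150),(11,255,255)); m[:,:205]=0;m[:,280:]=0;m[:240]=0;m[315:]=0
W=C[m>0]; c,r=cv2.minEnclosingCircle(W[:,:2].astype(np.float32)); print('plate',np.round(c,4),r,np.percentile(W[:,2],[5,50,95]))
for n,u,v in(('salt',302,212),('spice',390,212),('mug',200,187),('yellow',508,265),('dark',292,165)):
    W=C[v-25:v+26,u-25:u+26].reshape(-1,3);W=W[W[:,2]>.02]; print(n,np.percentile(W,[2,98],axis=0).round(3).tolist())
```

```text
blueLid/greenJar 174 mean [0.4639 0.2605 0.2633] circ [0.4528 0.1227] 0.2088 topz 0.1323 flange [0.4675 0.3188] 0.0435
greenLid/whiteJar 159 mean [ 0.4316 -0.1223  0.2814] circ [ 0.4323 -0.1143] 0.0295 topz 0.1171 flange [ 0.433  -0.1295] 0.0433
whiteLid/blueJar 188 mean [ 0.4286 -0.2984  0.306 ] circ [ 0.4282 -0.2203] 0.1356 topz 0.1467 flange [ 0.427  -0.3443] 0.0434
plate [0.4415 0.0612] 0.14653682708740234 [0.00208874 0.00797776 0.01642332]
salt [[0.432, -0.085, 0.027], [0.615, 0.009, 1.087]]
spice [[0.432, -0.231, 0.028], [0.617, -0.085, 1.087]]
mug [[0.606, 0.169, 0.023], [0.692, 0.27, 0.109]]
yellow [[0.437, -0.53, 0.02], [0.51, -0.273, 0.573]]
dark [[0.618, -0.059, 0.027], [0.71, 0.049, 0.474]]
```

Run:
```python
from h import *
f=dict(np.load('top1.npz')); C=cloud(f)
C[(f['z_map']<=0)]=np.nan
circ=lambda q:[np.round(x,4) for x in cv2.minEnclosingCircle(q[:,:2].astype(np.float32))]
for n,u,v,top in(('blueLid/greenJar',160,265,.133),('greenLid/whiteJar',353,283,.118),('whiteLid/blueJar',447,286,.148)):
    W=C[v-35:v+36,u-35:u+36].reshape(-1,3); q=W[(W[:,2]>top-.008)&(W[:,2]<top+.01)]
    print(n,len(q),q.mean(0).round(4),*circ(q))
hsv=cv2.cvtColor(f['img'],cv2.COLOR_BGR2HSV)
m=cv2.inRange(hsv,(0,90,150),(11,255,255)); m[:,:205]=0;m[:,280:]=0;m[:240]=0;m[315:]=0
c=max(cv2.findContours(m,0,1)[0],key=cv2.contourArea); print(cv2.minEnclosingCircle(c),cv2.contourArea(c))
W=np.array([C[y,x] for x,y in c[:,0]]); W=W[W[:,2]>.008]; print('plate',circ(W),np.median(W[:,2]))
(u,v),_=cv2.minEnclosingCircle(c);print(ray(f,u,v,.014))
for n,u,v in(('salt',302,212),('spice',390,212),('yellow',508,265)):
    W=C[v-20:v+21,u-20:u+21].reshape(-1,3);W=W[W[:,2]>.02]; print(n,np.percentile(W,[2,98],axis=0).round(3).tolist())
s=monitor.get_state();q=s['eef_rot']
from scipy.spatial.transform import Rotation as R
print(R.from_quat(q).as_matrix().round(3).tolist())
```

```text
blueLid/greenJar 140 [0.4691 0.3164 0.1321] [0.4695 0.3171] 0.0147
greenLid/whiteJar 131 [ 0.4316 -0.13    0.1166] [ 0.4316 -0.1301] 0.0143
whiteLid/blueJar 149 [ 0.4279 -0.3427  0.1461] [ 0.428  -0.3433] 0.0146
((240.8134307861328, 277.3507385253906), 28.815143585205078) 2472.5
plate [array([0.4436, 0.1389]), np.float64(0.0696)] 0.015219585619239298
[0.44361819 0.13936246 0.014     ]
salt [[0.58, -0.026, 0.026], [0.616, 0.009, 0.09]]
spice [[0.575, -0.231, 0.028], [0.617, -0.19, 0.108]]
yellow [[0.448, -0.53, 0.02], [0.51, -0.468, 0.055]]
[[-0.907, 0.42, -0.001], [0.42, 0.907, -0.001], [0.0, -0.001, -1.0]]
```

>>> drive_tool([
  {"slide": [4,-4,0]},
  {"slide": [8,-8,0]},
  {"slide": [12,-12,0]},
  {"slide": [16,-16,-1]},
  {"slide": [19,-20,-2]},
  {"slide": [21,-22,-3]},
  {"slide": [21.7,-22.7,-3.5]},
  {"slide": [21.7,-22.7,-3.5]},
  {"slide": [21.7,-22.7,-3.5]},
])

```text
schema error: expected keys gripper, slide, yaw
```

Run:
```python
from h import *
f=grab('wrist','w1.png'); C=cloud(f); C[f['z_map']<=0]=np.nan
print(-np.asarray(f['R']).T@f['t'])
q=C.reshape(-1,3); q=q[(q[:,2]>.125)&(q[:,2]<.14)&(np.hypot(q[:,0]-.469,q[:,1]-.317)<.04)]
if len(q): print(len(q),q.mean(0).round(4),cv2.minEnclosingCircle(q[:,:2].astype(np.float32)))
```

```text
[0.18892282 0.57215125 0.37353531]
```

View pics/w1.png

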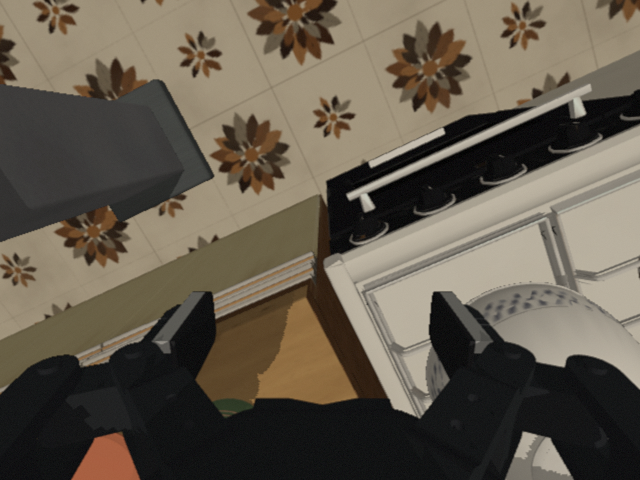

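The wrist view is still from the start pose: fingers at (190,320) and (460,320), no jar in sight, because the move was refused for missing keys.

>>> drive_tool([
  {"gripper": 8.5,"yaw": 0,"slide": [4,-4,0]},
  {"gripper": 8.5,"yaw": 0,"slide": [8,-8,0]},
  {"gripper": 8.5,"yaw": 0,"slide": [12,-12,0]},
  {"gripper": 8.5,"yaw": 0,"slide": [16,-16,-1]},
  {"gripper": 8.5,"yaw": 0,"slide": [19,-20,-2]},
  {"gripper": 8.5,"yaw": 0,"slide": [21,-22,-3]},
  {"gripper": 8.5,"yaw": 0,"slide": [21.7,-22.7,-3.5]},
  {"gripper": 8.5,"yaw": 0,"slide": [21.7,-22.7,-3.5]},
  {"gripper": 8.5,"yaw": 0,"slide": [21.7,-22.7,-3.5]},
], force=30)

```text
time: 1.05
eef_pos: [0.4689, 0.3177, 0.3696]
eef_rot: [0.215, 0.977, 0.0, -0.0]
contact_force: [-0.0, 0.0, 0.7]
gripper_width: 0.0852
grip_force: 0.0
```

```bash
cat >> h.py <<'E'
def knob(cam,x,y,top,save=None,rad=.04):
    """top face of a knob: height band near 'top', within rad of (x,y)"""
    f=grab(cam,save); C=cloud(f); C[f['z_map']<=0]=np.nan
    q=C.reshape(-1,3); q=q[(abs(q[:,2]-top)<.006)&(np.hypot(q[:,0]-x,q[:,1]-y)<rad)]
    if len(q)<20: return print(cam,'knob few',len(q))
    c,r=cv2.minEnclosingCircle(q[:,:2].astype(np.float32)); print(cam,'knob',len(q),q.mean(0).round(4),np.round(c,4),round(r,4))
E
python3 - <<'E'
from h import *
knob('wrist',.469,.317,.133,'w2.png'); print(monitor.get_state()['eef_pos'])
E
```

```text
wrist knob 1655 [0.4661 0.317  0.1327] [0.4672 0.3165] 0.0144
[0.46859693 0.31822684 0.37003437]
```

View pics/w2.png

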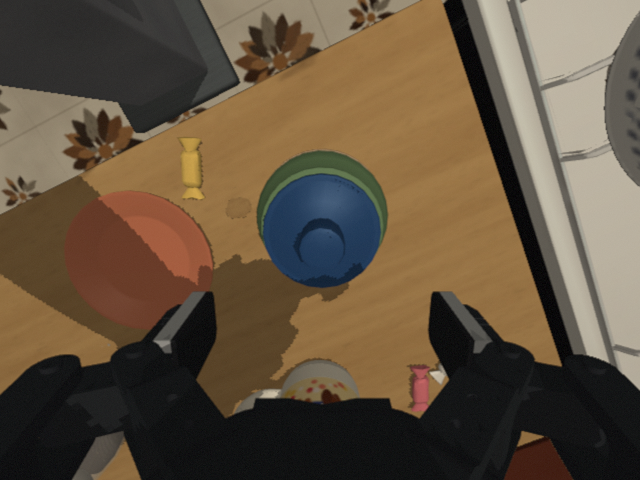

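The wrist view shows the blue lid's knob at (322,245), on the green jar, plate at (140,260).

>>> drive_tool([
  {"gripper": 8.5,"yaw": 0,"slide": [0,-0.1,-3]},
  {"gripper": 8.5,"yaw": 0,"slide": [0,-0.1,-6]},
  {"gripper": 8.5,"yaw": 0,"slide": [0,-0.1,-8]},
  {"gripper": 8.5,"yaw": 0,"slide": [0,-0.1,-9]},
  {"gripper": 8.5,"yaw": 0,"slide": [0,-0.1,-9]},
  {"gripper": 5,"yaw": 0,"slide": [0,-0.1,-9]},
  {"gripper": 4,"yaw": 0,"slide": [0,-0.1,-9]},
  {"gripper": 3,"yaw": 0,"slide": [0,-0.1,-9]},
  {"gripper": 2,"yaw": 0,"slide": [0,-0.1,-9]},
  {"gripper": 2,"yaw": 0,"slide": [0,-0.1,-9]},
  {"gripper": 2,"yaw": 0,"slide": [0,-0.1,-9]},
  {"gripper": 2,"yaw": 0,"slide": [0,-0.1,-9]},
], force=30)

```text
time: 2.3
eef_pos: [0.4695, 0.3166, 0.2807]
eef_rot: [0.215, 0.977, 0.001, 0.001]
contact_force: [-0.9, 0.4, 4.3]
gripper_width: 0.0284
grip_force: 29.6
```

>>> drive_tool([
  {"gripper": 2,"yaw": 0,"slide": [0,0,1]},
  {"gripper": 2,"yaw": 0,"slide": [0,0,2]},
  {"gripper": 2,"yaw": 0,"slide": [0,0,4]},
  {"gripper": 2,"yaw": 0,"slide": [0,0,6]},
  {"gripper": 2,"yaw": 0,"slide": [-0.5,-3,6]},
  {"gripper": 2,"yaw": 0,"slide": [-1,-7,6]},
  {"gripper": 2,"yaw": 0,"slide": [-1.7,-11,5]},
  {"gripper": 2,"yaw": 0,"slide": [-2.2,-15,3]},
  {"gripper": 2,"yaw": 0,"slide": [-2.6,-17.7,0]},
  {"gripper": 2,"yaw": 0,"slide": [-2.6,-17.7,-2]},
  {"gripper": 2,"yaw": 0,"slide": [-2.6,-17.7,-2]},
])

```text
time: 3.4
eef_pos: [0.4422, 0.1387, 0.2578]
eef_rot: [0.216, 0.976, -0.0, -0.002]
contact_force: [-1.2, 0.6, -1.0]
gripper_width: 0.0285
grip_force: 30.0
```

```bash
cat >> h.py <<'E'
def rim(cam,x,y,h,save=None):
    """open jar: ring of points near rim height; outer circle and algebraic fit"""
    f=grab(cam,save); C=cloud(f); C[f['z_map']<=0]=np.nan
    q=C.reshape(-1,3); d=np.hypot(q[:,0]-x,q[:,1]-y); q=q[(abs(q[:,2]-h)<.003)&(d<.055)]
    if len(q)<20: return print(cam,'rim few',len(q))
    c,r=cv2.minEnclosingCircle(q[:,:2].astype(np.float32)); A=np.c_[2*q[:,:2],np.ones(len(q))]
    s=np.linalg.lstsq(A,(q[:,:2]**2).sum(1),rcond=None)[0]
    print(cam,'rim',len(q),'circ',np.round(c,4),round(r,4),'fit',s[:2].round(4),np.sqrt(s[2]+s[0]**2+s[1]**2).round(4),'h',np.median(q[:,2]).round(4))
E
python3 - <<'E'
from h import *
rim('top',.469,.317,.09,'top2.png'); rim('wrist',.469,.317,.09,'w3.png'); s=monitor.get_state(); print(s['eef_pos'],s['gripper_width'],s['grip_force'],s['contact_force'])
E
```

```text
top rim few 0
wrist rim few 0
[0.44335249 0.13958204 0.26075584] 0.027879738271466434 29.961703419685364 [-0.28539322  0.14291084  0.48675816]
```

View pics/w3.png

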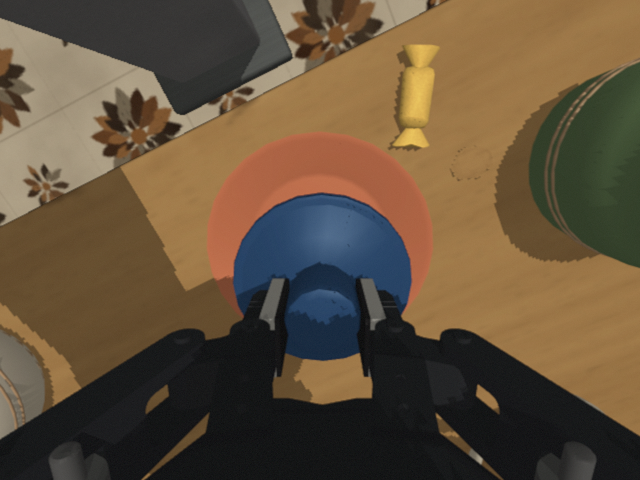

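Lid held upright over the plate (lid at (322,275), plate at (320,230)). Lowering it.

>>> drive_tool([
  {"gripper": 2,"yaw": 0,"slide": [0,0,-2]},
  {"gripper": 2,"yaw": 0,"slide": [0,0,-4]},
  {"gripper": 2,"yaw": 0,"slide": [0,0,-4.6]},
  {"gripper": 2,"yaw": 0,"slide": [0,0,-5]},
  {"gripper": 2,"yaw": 0,"slide": [0,0,-5.2]},
  {"gripper": 2,"yaw": 0,"slide": [0,0,-5.3]},
  {"gripper": 2,"yaw": 0,"slide": [0,0,-5.3]},
])

```text
time: 4.2
eef_pos: [0.4436, 0.1395, 0.2076]
eef_rot: [0.215, 0.977, 0.0, 0.001]
contact_force: [0.4, -0.2, 2.3]
gripper_width: 0.0276
grip_force: 30.2
```

>>> drive_tool([
  {"gripper": 2,"yaw": 0,"slide": [0,0,-0.1]},
  {"gripper": 2,"yaw": 0,"slide": [0,0,-0.1]},
  {"gripper": 3.2,"yaw": 0,"slide": [0,0,-0.1]},
  {"gripper": 4,"yaw": 0,"slide": [0,0,-0.1]},
  {"gripper": 6,"yaw": 0,"slide": [0,0,-0.1]},
  {"gripper": 6,"yaw": 0,"slide": [0,0,-0.1]},
  {"gripper": 7,"yaw": 0,"slide": [0,0,2]},
  {"gripper": 7,"yaw": 0,"slide": [0,0,5]},
  {"gripper": 7,"yaw": 0,"slide": [0,0,9]},
  {"gripper": 7,"yaw": 0,"slide": [0,0,13]},
  {"gripper": 7,"yaw": 0,"slide": [0,0,16]},
])

```text
time: 5.3
eef_pos: [0.4432, 0.1394, 0.3693]
eef_rot: [0.215, 0.977, 0.0, 0.001]
contact_force: [0.3, 0.2, -0.6]
gripper_width: 0.0703
grip_force: 0.0
```

>>> drive_tool([
  {"gripper": 8,"yaw": 0,"slide": [0,-3,0]},
  {"gripper": 8,"yaw": 0,"slide": [0,-7,0]},
  {"gripper": 8,"yaw": 0,"slide": [-0.3,-11,0]},
  {"gripper": 8,"yaw": 0,"slide": [-0.6,-15,0]},
  {"gripper": 8,"yaw": 0,"slide": [-0.9,-19,0]},
  {"gripper": 8,"yaw": 0,"slide": [-1.1,-23,0]},
  {"gripper": 8,"yaw": 0,"slide": [-1.2,-26,0]},
  {"gripper": 8,"yaw": 0,"slide": [-1.2,-27,0]},
  {"gripper": 8,"yaw": 0,"slide": [-1.2,-27,0]},
  {"gripper": 8,"yaw": 0,"slide": [-1.2,-27,0]},
])

```text
time: 6.3
eef_pos: [0.4312, -0.1299, 0.3666]
eef_rot: [0.215, 0.977, 0.0, -0.0]
contact_force: [-0.2, 0.5, -0.5]
gripper_width: 0.08
grip_force: 0.0
```

Run:
```python
from h import *
knob('wrist',.4316,-.13,.118,'w4.png'); rim('top',.469,.317,.09,'top3.png'); knob('top',.4436,.139,.06); s=monitor.get_state(); print(s['eef_pos'],s['joint_positions'])
```

```text
wrist knob 1496 [ 0.4288 -0.1315  0.1178] [ 0.4296 -0.1319] 0.0145
top rim 418 circ [0.4678 0.3193] 0.0444 fit [0.4679 0.3189] 0.0391 h 0.0896
top knob 112 [0.4428 0.1403 0.0591] [0.4428 0.1404] 0.0142
[ 0.43133398 -0.12946257  0.36680378] [-5.83575609e-01 -3.65719690e-01 -4.04183454e-01  1.53233948e+00
  2.59184320e-04 -1.51444710e-01]
```

View pics/top3.png

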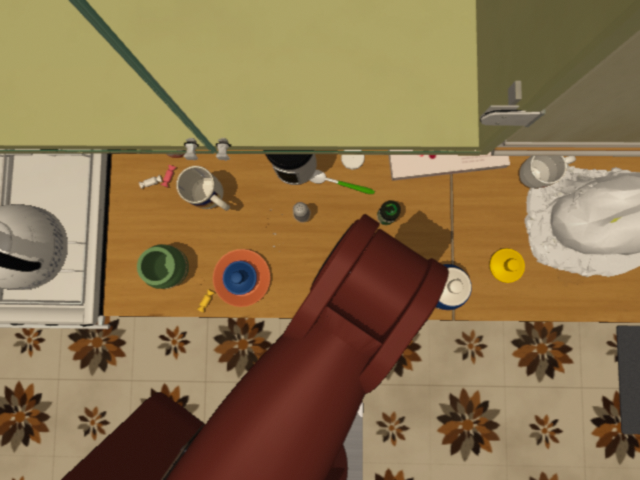

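Top view: blue lid sits centred on plate at (240,277), green jar open at (162,266), nothing else disturbed.

>>> drive_tool([
  {"gripper": 8,"yaw": 0,"slide": [-0.1,-0.1,-3]},
  {"gripper": 8,"yaw": 0,"slide": [-0.1,-0.1,-6]},
  {"gripper": 8,"yaw": 0,"slide": [-0.1,-0.1,-9]},
  {"gripper": 8,"yaw": 0,"slide": [-0.1,-0.1,-10.1]},
  {"gripper": 8,"yaw": 0,"slide": [-0.1,-0.1,-10.1]},
  {"gripper": 5,"yaw": 0,"slide": [-0.1,-0.1,-10.1]},
  {"gripper": 4,"yaw": 0,"slide": [-0.1,-0.1,-10.1]},
  {"gripper": 3,"yaw": 0,"slide": [-0.1,-0.1,-10.1]},
  {"gripper": 2,"yaw": 0,"slide": [-0.1,-0.1,-10.1]},
  {"gripper": 2,"yaw": 0,"slide": [-0.1,-0.1,-10.1]},
  {"gripper": 2,"yaw": 0,"slide": [-0.1,-0.1,-10.1]},
  {"gripper": 2,"yaw": 0,"slide": [-0.1,-0.1,-10.1]},
])

```text
time: 7.65
eef_pos: [0.4305, -0.1318, 0.2669]
eef_rot: [0.215, 0.977, -0.0, 0.001]
contact_force: [-0.8, 0.9, 5.4]
gripper_width: 0.0281
grip_force: 29.3
```

>>> drive_tool([
  {"gripper": 2,"yaw": 0,"slide": [0,0,0.7]},
  {"gripper": 2,"yaw": 0,"slide": [0,0,1.5]},
  {"gripper": 2,"yaw": 0,"slide": [0,0,3]},
  {"gripper": 2,"yaw": 0,"slide": [0,0,5]},
  {"gripper": 2,"yaw": 0,"slide": [0,0,8]},
  {"gripper": 2,"yaw": 0,"slide": [0,0,10]},
  {"gripper": 2,"yaw": 0,"slide": [0,3,10]},
  {"gripper": 2,"yaw": 0,"slide": [0.2,7,10]},
  {"gripper": 2,"yaw": 0,"slide": [0.5,11,10]},
  {"gripper": 2,"yaw": 0,"slide": [0.8,15,10]},
  {"gripper": 2,"yaw": 0,"slide": [1.1,19,10]},
  {"gripper": 2,"yaw": 0,"slide": [1.4,23,10]},
])

```text
time: 8.85
eef_pos: [0.444, 0.1001, 0.3671]
eef_rot: [0.215, 0.977, 0.0, 0.001]
contact_force: [1.5, -0.5, -0.7]
gripper_width: 0.0278
grip_force: 29.8
```

>>> drive_tool([
  {"gripper": 2,"yaw": 0,"slide": [0.3,4,0]},
  {"gripper": 2,"yaw": 0,"slide": [0.8,8,0]},
  {"gripper": 2,"yaw": 0,"slide": [1.2,12,0]},
  {"gripper": 2,"yaw": 0,"slide": [1.7,16,0]},
  {"gripper": 2,"yaw": 0,"slide": [2.1,19,0]},
  {"gripper": 2,"yaw": 0,"slide": [2.3,21,-1]},
  {"gripper": 2,"yaw": 0,"slide": [2.4,21.8,-3]},
  {"gripper": 2,"yaw": 0,"slide": [2.4,21.8,-5]},
  {"gripper": 2,"yaw": 0,"slide": [2.4,21.8,-5]},
  {"gripper": 2,"yaw": 0,"slide": [2.4,21.8,-5]},
])

```text
time: 9.85
eef_pos: [0.4682, 0.3163, 0.3167]
eef_rot: [0.215, 0.977, 0.0, 0.0]
contact_force: [0.5, 0.7, -0.5]
gripper_width: 0.0278
grip_force: 29.8
```

Run:
```python
from h import *
rim('top',.432,-.13,.075)
f=grab('wrist','w5.png'); C=cloud(f); C[f['z_map']<=0]=np.nan; q=C.reshape(-1,3); s=monitor.get_state(); e=s['eef_pos']; print(e,s['contact_force'])
d=np.hypot(q[:,0]-.468,q[:,1]-.318)
for a,b in((.087,.093),(.12,.135)):
    p=q[(q[:,2]>a)&(q[:,2]<b)&(d<.06)]
    print(len(p), cv2.minEnclosingCircle(p[:,:2].astype(np.float32)) if len(p) else '', np.median(p,0).round(4))
```

```text
top rim 368 circ [ 0.433  -0.1297] 0.0435 fit [ 0.4329 -0.1294] 0.0391 h 0.0743
[0.46860768 0.31636732 0.31752798] [-0.47921525  0.17300454 -0.70256959]
2332 ((0.45417001843452454, 0.3236454725265503), 0.04142502695322037) [0.4324 0.335  0.0903]
7789 ((0.46763789653778076, 0.31575244665145874), 0.041575461626052856) [0.4459 0.3257 0.133 ]
```

View pics/w5.png

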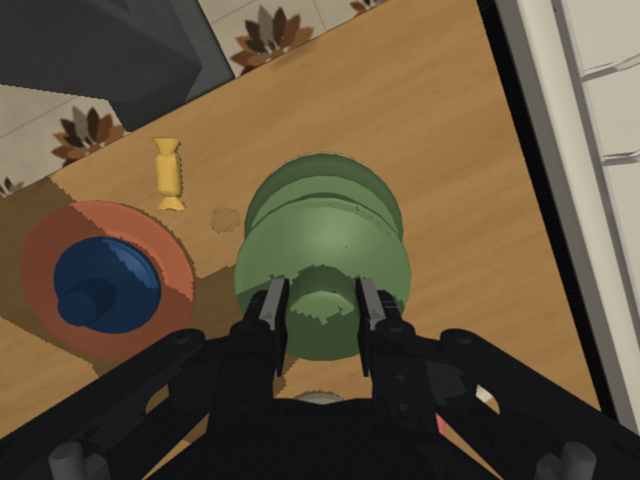

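Wrist view: green lid held over the green jar, lid at (323,270) and the jar's rim arc showing behind it at (325,175). I will fit that arc with the known collar radius.

```bash
cat >> h.py <<'E'
from scipy.optimize import least_squares
def fit_over(x,y,h,lidz,save=None):
    """wrist view: held lid's flange circle (band lidz) and visible outer rim arc of the jar (height h, r=43.5mm)"""
    f=grab('wrist',save); C=cloud(f); C[f['z_map']<=0]=np.nan; q=C.reshape(-1,3); d=np.hypot(q[:,0]-x,q[:,1]-y)
    p=q[(abs(q[:,2]-lidz)<.008)&(d<.06)]; c,r=cv2.minEnclosingCircle(p[:,:2].astype(np.float32)); print('lid',np.round(c,4),round(r,4))
    p=q[(abs(q[:,2]-h)<.003)&(d<.055)][:,:2]; a=np.degrees(np.arctan2(p[:,1]-y,p[:,0]-x)).round()//3
    o=np.array([max(p[a==k],key=lambda t:np.hypot(t[0]-x,t[1]-y)) for k in np.unique(a) if (a==k).sum()>15])
    s=least_squares(lambda w:np.hypot(*(o-w).T)-.0435,[x,y],loss='soft_l1',f_scale=.001)
    print('rim arc',len(o),s.x.round(4),'rms',np.sqrt(np.mean(s.fun**2)).round(4),'lid->rim',(s.x-c).round(4))
E
python3 - <<'E'
from h import *
fit_over(.468,.318,.09,.128)
E
```

```text
lid [0.4678 0.3155] 0.0416
rim arc 44 [0.4663 0.3171] rms 0.0001 lid->rim [-0.0015  0.0016]
```

>>> drive_tool([
  {"gripper": 2,"yaw": 0,"slide": [-0.1,0.2,-1]},
  {"gripper": 2,"yaw": 0,"slide": [-0.1,0.2,-2]},
  {"gripper": 2,"yaw": 0,"slide": [-0.1,0.2,-2.4]},
  {"gripper": 2,"yaw": 0,"slide": [-0.1,0.2,-2.8]},
  {"gripper": 2,"yaw": 0,"slide": [-0.1,0.2,-3.1]},
  {"gripper": 2,"yaw": 0,"slide": [-0.1,0.2,-3.3]},
  {"gripper": 2,"yaw": 0,"slide": [-0.1,0.2,-3.4]},
  {"gripper": 2,"yaw": 0,"slide": [-0.1,0.2,-3.4]},
])

```text
time: 10.8
eef_pos: [0.4673, 0.3185, 0.282]
eef_rot: [0.215, 0.977, 0.0, 0.0]
contact_force: [-1.0, 0.5, 0.5]
gripper_width: 0.0282
grip_force: 29.9
```

>>> drive_tool([
  {"gripper": 2,"yaw": 0,"slide": [0,0,-0.1]},
  {"gripper": 2,"yaw": 0,"slide": [0,0,-0.2]},
  {"gripper": 2,"yaw": 0,"slide": [0,0,-0.2]},
])

```text
time: 11.1
eef_pos: [0.4672, 0.3185, 0.282]
eef_rot: [0.215, 0.977, 0.0, 0.001]
contact_force: [-8.4, -3.2, 16.0]
gripper_width: 0.0282
grip_force: 31.3
```

>>> drive_tool([
  {"gripper": 2,"yaw": 0,"slide": [0,0,0.1]},
  {"gripper": 3.2,"yaw": 0,"slide": [0,0,0.1]},
  {"gripper": 4,"yaw": 0,"slide": [0,0,0.1]},
  {"gripper": 6,"yaw": 0,"slide": [0,0,0.1]},
  {"gripper": 6,"yaw": 0,"slide": [0,0,0.1]},
  {"gripper": 7,"yaw": 0,"slide": [0,0,2]},
  {"gripper": 7,"yaw": 0,"slide": [0,0,5]},
  {"gripper": 7,"yaw": 0,"slide": [0,0,8]},
  {"gripper": 7,"yaw": 0,"slide": [0,-3,11]},
  {"gripper": 7,"yaw": 0,"slide": [0,-7,11]},
  {"gripper": 7,"yaw": 0,"slide": [-0.3,-11,11]},
  {"gripper": 7,"yaw": 0,"slide": [-0.6,-15,11]},
])

```text
time: 12.3
eef_pos: [0.461, 0.1672, 0.3899]
eef_rot: [0.215, 0.977, 0.0, 0.0]
contact_force: [0.3, -0.5, 0.2]
gripper_width: 0.0702
grip_force: 0.0
```

>>> drive_tool([
  {"gripper": 8,"yaw": 0,"slide": [0,-5,0]},
  {"gripper": 8,"yaw": 0,"slide": [-0.5,-10,0]},
  {"gripper": 8,"yaw": 0,"slide": [-1,-15,0]},
  {"gripper": 8,"yaw": 0,"slide": [-1.5,-20,0]},
  {"gripper": 8,"yaw": 0,"slide": [-2,-25,0]},
  {"gripper": 8,"yaw": 0,"slide": [-2.4,-30,0]},
  {"gripper": 8,"yaw": 0,"slide": [-2.8,-35,0]},
  {"gripper": 8,"yaw": 0,"slide": [-3.1,-40,0]},
  {"gripper": 8,"yaw": 0,"slide": [-3.4,-45,0]},
  {"gripper": 8,"yaw": 0,"slide": [-3.4,-50,0]},
  {"gripper": 8,"yaw": 0,"slide": [-3.4,-51,0]},
  {"gripper": 8,"yaw": 0,"slide": [-3.4,-51,0]},
])

```text
time: 13.5
eef_pos: [0.4267, -0.3432, 0.389]
eef_rot: [0.217, 0.976, 0.0, -0.0]
contact_force: [-0.7, 0.9, -0.3]
gripper_width: 0.0803
grip_force: 0.0
```

Run:
```python
from h import *
knob('wrist',.428,-.343,.148,'w6.png'); knob('top',.468,.318,.133); s=monitor.get_state(); print(s['eef_pos'],s['joint_positions'])
```

```text
wrist knob 1593 [ 0.425  -0.3455  0.1478] [ 0.4262 -0.3461] 0.0145
top knob 133 [0.468  0.3183 0.1323] [0.4682 0.3192] 0.0144
[ 0.42724928 -0.34089423  0.38962583] [-9.12927408e-01 -6.10897338e-02 -9.74563926e-02  1.53526285e+00
  3.65503554e-04 -4.79229117e-01]
```

>>> drive_tool([
  {"gripper": 8,"yaw": 0,"slide": [0,-0.3,-3]},
  {"gripper": 8,"yaw": 0,"slide": [0,-0.3,-6]},
  {"gripper": 8,"yaw": 0,"slide": [0,-0.3,-8.5]},
  {"gripper": 8,"yaw": 0,"slide": [0,-0.3,-9.2]},
  {"gripper": 8,"yaw": 0,"slide": [0,-0.3,-9.2]},
  {"gripper": 5,"yaw": 0,"slide": [0,-0.3,-9.2]},
  {"gripper": 4,"yaw": 0,"slide": [0,-0.3,-9.2]},
  {"gripper": 3,"yaw": 0,"slide": [0,-0.3,-9.2]},
  {"gripper": 2,"yaw": 0,"slide": [0,-0.3,-9.2]},
  {"gripper": 2,"yaw": 0,"slide": [0,-0.3,-9.2]},
  {"gripper": 2,"yaw": 0,"slide": [0,-0.3,-9.2]},
  {"gripper": 2,"yaw": 0,"slide": [0,-0.3,-9.2]},
])

```text
time: 14.8
eef_pos: [0.4273, -0.3449, 0.2988]
eef_rot: [0.215, 0.977, -0.0, 0.001]
contact_force: [-1.3, 1.4, 6.0]
gripper_width: 0.0279
grip_force: 29.4
```

>>> drive_tool([
  {"gripper": 2,"yaw": 0,"slide": [0,0,0.7]},
  {"gripper": 2,"yaw": 0,"slide": [0,0,1.5]},
  {"gripper": 2,"yaw": 0,"slide": [0,0,3]},
  {"gripper": 2,"yaw": 0,"slide": [0,0,5]},
  {"gripper": 2,"yaw": 0,"slide": [0,3,5]},
  {"gripper": 2,"yaw": 0,"slide": [0.1,7,5]},
  {"gripper": 2,"yaw": 0,"slide": [0.2,11,4]},
  {"gripper": 2,"yaw": 0,"slide": [0.3,15,3]},
  {"gripper": 2,"yaw": 0,"slide": [0.4,19,1.5]},
  {"gripper": 2,"yaw": 0,"slide": [0.5,21.4,0.5]},
  {"gripper": 2,"yaw": 0,"slide": [0.5,21.4,0.5]},
  {"gripper": 2,"yaw": 0,"slide": [0.5,21.4,0.5]},
])

```text
time: 16.0
eef_pos: [0.4324, -0.1304, 0.3037]
eef_rot: [0.215, 0.977, -0.0, 0.001]
contact_force: [0.2, -0.5, -1.2]
gripper_width: 0.0279
grip_force: 29.9
```

Run:
```python
from h import *
print(monitor.get_state()['eef_pos'])
rim('top',.428,-.343,.105,'top4.png'); fit_over(.432,-.13,.075,.114,'w7.png')
```

```text
[ 0.43240523 -0.13044908  0.30373228]
top rim 423 circ [ 0.4267 -0.3446] 0.0437 fit [ 0.4267 -0.3444] 0.0392 h 0.1044
lid [ 0.4313 -0.132 ] 0.0417
rim arc 41 [ 0.4316 -0.132 ] rms 0.0001 lid->rim [0.0003 0.    ]
```

View pics/w7.png

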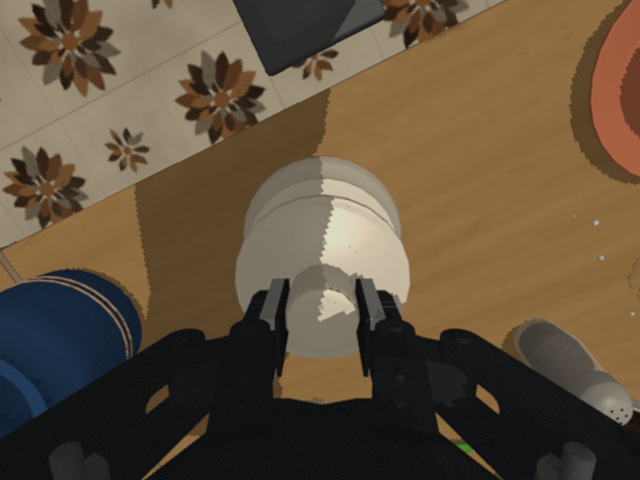

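White lid is centred over the white jar (lid (323,270), rim arc (322,175)), offset under 0.5 mm. Lowering it.

>>> drive_tool([
  {"gripper": 2,"yaw": 0,"slide": [0,0,-1]},
  {"gripper": 2,"yaw": 0,"slide": [0,0,-2]},
  {"gripper": 2,"yaw": 0,"slide": [0,0,-2.5]},
  {"gripper": 2,"yaw": 0,"slide": [0,0,-3]},
  {"gripper": 2,"yaw": 0,"slide": [0,0,-3.3]},
  {"gripper": 2,"yaw": 0,"slide": [0,0,-3.5]},
  {"gripper": 2,"yaw": 0,"slide": [0,0,-3.6]},
  {"gripper": 2,"yaw": 0,"slide": [0,0,-3.6]},
])

```text
time: 16.9
eef_pos: [0.4321, -0.1305, 0.2688]
eef_rot: [0.215, 0.977, -0.0, 0.0]
contact_force: [-9.6, 4.3, 19.6]
gripper_width: 0.0281
grip_force: 31.9
```

>>> drive_tool([
  {"gripper": 2,"yaw": 0,"slide": [0,0,0.2]},
  {"gripper": 3.2,"yaw": 0,"slide": [0,0,0.2]},
  {"gripper": 4,"yaw": 0,"slide": [0,0,0.2]},
  {"gripper": 6,"yaw": 0,"slide": [0,0,0.2]},
  {"gripper": 6,"yaw": 0,"slide": [0,0,0.2]},
  {"gripper": 7,"yaw": 0,"slide": [0,0,2]},
  {"gripper": 7,"yaw": 0,"slide": [0,0,5]},
  {"gripper": 7,"yaw": 0,"slide": [0,0,8]},
  {"gripper": 7,"yaw": 0,"slide": [0,3,8]},
  {"gripper": 7,"yaw": 0,"slide": [0.2,7,8]},
  {"gripper": 7,"yaw": 0,"slide": [0.5,11,8]},
  {"gripper": 7,"yaw": 0,"slide": [0.8,15,8]},
])

```text
time: 18.1
eef_pos: [0.44, 0.0208, 0.3468]
eef_rot: [0.216, 0.976, 0.0, 0.0]
contact_force: [-0.0, 0.1, -0.7]
gripper_width: 0.0696
grip_force: 0.0
```

>>> drive_tool([
  {"gripper": 7.5,"yaw": 0,"slide": [0.2,4,0]},
  {"gripper": 7.5,"yaw": 0,"slide": [0.3,8,0]},
  {"gripper": 7.5,"yaw": 0,"slide": [0.3,11,0]},
  {"gripper": 7.5,"yaw": 0,"slide": [0.3,12,-1]},
  {"gripper": 7.5,"yaw": 0,"slide": [0.3,12,-4]},
  {"gripper": 7.5,"yaw": 0,"slide": [0.3,12,-6]},
  {"gripper": 7.5,"yaw": 0,"slide": [0.3,12,-6]},
  {"gripper": 7.5,"yaw": 0,"slide": [0.3,12,-6]},
])

```text
time: 18.9
eef_pos: [0.4431, 0.139, 0.2868]
eef_rot: [0.216, 0.977, -0.0, -0.0]
contact_force: [-0.2, 0.0, 0.3]
gripper_width: 0.0747
grip_force: 0.0
```

Run:
```python
from h import *
print(monitor.get_state()['eef_pos'])
knob('wrist',.4436,.139,.06); knob('top',.432,-.13,.118)
```

```text
[0.44314191 0.13896624 0.28675094]
wrist knob 1810 [0.4404 0.1399 0.0598] [0.4416 0.1396] 0.0145
top knob 130 [ 0.433  -0.1295  0.1171] [ 0.4325 -0.1295] 0.0144
```

>>> drive_tool([
  {"gripper": 7.5,"yaw": 0,"slide": [0,0.1,-3]},
  {"gripper": 7.5,"yaw": 0,"slide": [0,0.1,-6]},
  {"gripper": 7.5,"yaw": 0,"slide": [0,0.1,-7.6]},
  {"gripper": 7.5,"yaw": 0,"slide": [0,0.1,-7.6]},
  {"gripper": 5,"yaw": 0,"slide": [0,0.1,-7.6]},
  {"gripper": 4,"yaw": 0,"slide": [0,0.1,-7.6]},
  {"gripper": 3,"yaw": 0,"slide": [0,0.1,-7.6]},
  {"gripper": 2,"yaw": 0,"slide": [0,0.1,-7.6]},
  {"gripper": 2,"yaw": 0,"slide": [0,0.1,-7.6]},
  {"gripper": 2,"yaw": 0,"slide": [0,0.1,-7.6]},
  {"gripper": 2,"yaw": 0,"slide": [0,0.1,-7.6]},
])

```text
time: 20.1
eef_pos: [0.4438, 0.1405, 0.2122]
eef_rot: [0.215, 0.977, 0.0, 0.001]
contact_force: [-0.2, 0.3, 5.9]
gripper_width: 0.0278
grip_force: 29.3
```

>>> drive_tool([
  {"gripper": 2,"yaw": 0,"slide": [0,0,1]},
  {"gripper": 2,"yaw": 0,"slide": [0,0,3]},
  {"gripper": 2,"yaw": 0,"slide": [0,0,7]},
  {"gripper": 2,"yaw": 0,"slide": [0,0,11]},
  {"gripper": 2,"yaw": 0,"slide": [0,0,15]},
  {"gripper": 2,"yaw": 0,"slide": [0,0,17]},
  {"gripper": 2,"yaw": 0,"slide": [0,-3,17]},
  {"gripper": 2,"yaw": 0,"slide": [0,-7,17]},
  {"gripper": 2,"yaw": 0,"slide": [-0.2,-11,17]},
  {"gripper": 2,"yaw": 0,"slide": [-0.3,-15,17]},
  {"gripper": 2,"yaw": 0,"slide": [-0.4,-19,17]},
  {"gripper": 2,"yaw": 0,"slide": [-0.5,-23,17]},
])

```text
time: 21.3
eef_pos: [0.4377, -0.0911, 0.3818]
eef_rot: [0.215, 0.977, -0.0, 0.001]
contact_force: [1.3, 0.4, -0.8]
gripper_width: 0.0281
grip_force: 29.8
```

>>> drive_tool([
  {"gripper": 2,"yaw": 0,"slide": [-0.2,-4,0]},
  {"gripper": 2,"yaw": 0,"slide": [-0.5,-8,0]},
  {"gripper": 2,"yaw": 0,"slide": [-0.7,-12,0]},
  {"gripper": 2,"yaw": 0,"slide": [-0.9,-16,0]},
  {"gripper": 2,"yaw": 0,"slide": [-1,-20,-1]},
  {"gripper": 2,"yaw": 0,"slide": [-1.1,-23,-2]},
  {"gripper": 2,"yaw": 0,"slide": [-1.2,-25,-3.5]},
  {"gripper": 2,"yaw": 0,"slide": [-1.2,-25.4,-4.5]},
  {"gripper": 2,"yaw": 0,"slide": [-1.2,-25.4,-4.5]},
  {"gripper": 2,"yaw": 0,"slide": [-1.2,-25.4,-4.5]},
])

```text
time: 22.3
eef_pos: [0.4263, -0.3427, 0.3363]
eef_rot: [0.215, 0.977, 0.0, 0.0]
contact_force: [-0.6, -0.7, -0.4]
gripper_width: 0.0282
grip_force: 29.8
```

Run:
```python
from h import *
print(monitor.get_state()['eef_pos'])
fit_over(.426,-.345,.105,.146,'w8.png')
```

```text
[ 0.42633772 -0.34272183  0.33633373]
lid [ 0.4241 -0.3431] 0.0415
rim arc 33 [ 0.4256 -0.3469] rms 0.0001 lid->rim [ 0.0015 -0.0038]
```

View pics/w8.png

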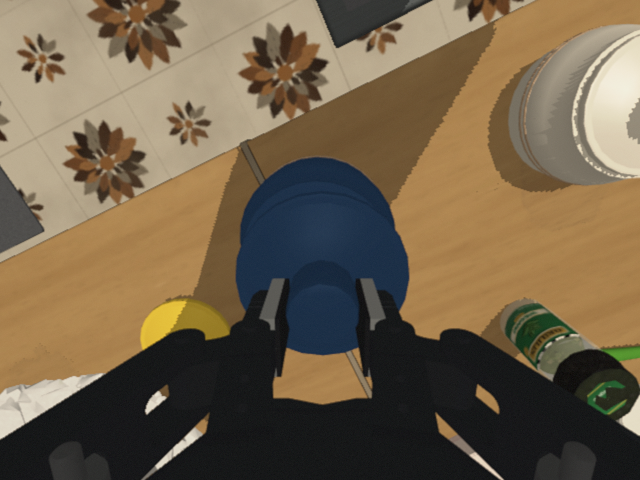

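Lid at (322,270) sits about 4 mm short of the blue jar's rim arc (320,175). Shifting, then checking.

>>> drive_tool([
  {"gripper": 2,"yaw": 0,"slide": [0.15,-0.35,0]},
  {"gripper": 2,"yaw": 0,"slide": [0.15,-0.35,0]},
  {"gripper": 2,"yaw": 0,"slide": [0.15,-0.35,0]},
  {"gripper": 2,"yaw": 0,"slide": [0.15,-0.35,0]},
])

```text
time: 22.75
eef_pos: [0.4278, -0.3469, 0.3359]
eef_rot: [0.215, 0.977, -0.0, 0.0]
contact_force: [-0.1, 0.3, -1.1]
gripper_width: 0.028
grip_force: 29.8
```

Run:
```python
from h import *
print(monitor.get_state()['eef_pos'])
fit_over(.426,-.345,.105,.146)
```

```text
[ 0.4277678  -0.34691069  0.33593801]
lid [ 0.4256 -0.3471] 0.0416
rim arc 40 [ 0.4255 -0.347 ] rms 0.0001 lid->rim [-0.0001  0.    ]
```

>>> drive_tool([
  {"gripper": 2,"yaw": 0,"slide": [0,0,-1]},
  {"gripper": 2,"yaw": 0,"slide": [0,0,-2]},
  {"gripper": 2,"yaw": 0,"slide": [0,0,-2.5]},
  {"gripper": 2,"yaw": 0,"slide": [0,0,-3]},
  {"gripper": 2,"yaw": 0,"slide": [0,0,-3.3]},
  {"gripper": 2,"yaw": 0,"slide": [0,0,-3.4]},
  {"gripper": 2,"yaw": 0,"slide": [0,0,-3.5]},
  {"gripper": 2,"yaw": 0,"slide": [0,0,-3.6]},
  {"gripper": 2,"yaw": 0,"slide": [0,0,-3.6]},
])

```text
time: 23.7
eef_pos: [0.4277, -0.3472, 0.3003]
eef_rot: [0.215, 0.977, -0.0, 0.0]
contact_force: [-1.1, 0.7, 2.2]
gripper_width: 0.028
grip_force: 30.1
```

>>> drive_tool([
  {"gripper": 2,"yaw": 0,"slide": [0,0,-0.1]},
  {"gripper": 2,"yaw": 0,"slide": [0,0,-0.1]},
  {"gripper": 2,"yaw": 0,"slide": [0,0,0]},
  {"gripper": 3.2,"yaw": 0,"slide": [0,0,0]},
  {"gripper": 4,"yaw": 0,"slide": [0,0,0]},
  {"gripper": 6,"yaw": 0,"slide": [0,0,0]},
  {"gripper": 6,"yaw": 0,"slide": [0,0,0]},
  {"gripper": 7,"yaw": 0,"slide": [0,0,2]},
  {"gripper": 7,"yaw": 0,"slide": [0,0,5]},
  {"gripper": 7,"yaw": 0,"slide": [0,0,8]},
  {"gripper": 7,"yaw": 0,"slide": [0,0,11]},
  {"gripper": 7,"yaw": 0,"slide": [0,0,12]},
])

```text
time: 24.9
eef_pos: [0.4279, -0.3473, 0.423]
eef_rot: [0.215, 0.977, -0.001, 0.002]
contact_force: [-0.2, -1.2, -0.1]
gripper_width: 0.0702
grip_force: 0.0
```

>>> drive_tool([
  {"gripper": 7,"yaw": 0,"slide": [0,5,0]},
  {"gripper": 7,"yaw": 0,"slide": [0,10,0]},
  {"gripper": 7,"yaw": 0,"slide": [0,15,0]},
  {"gripper": 7,"yaw": 0,"slide": [0,20,0]},
  {"gripper": 7,"yaw": 0,"slide": [0,25,0]},
  {"gripper": 7,"yaw": 0,"slide": [0,30,0]},
  {"gripper": 7,"yaw": 0,"slide": [0,35,0]},
  {"gripper": 7,"yaw": 0,"slide": [0,40,0]},
  {"gripper": 7,"yaw": 0,"slide": [0,40,0]},
  {"gripper": 7,"yaw": 0,"slide": [0,40,0]},
  {"gripper": 7,"yaw": 0,"slide": [0,40,0]},
])

```text
time: 26.0
eef_pos: [0.4278, 0.0523, 0.4192]
eef_rot: [0.216, 0.977, -0.0, -0.0]
contact_force: [-0.4, -0.4, 0.3]
gripper_width: 0.07
grip_force: 0.0
```

Run:
```python
from h import *
knob('top',.427,-.345,.148,'top9.png'); knob('top',.432,-.13,.118); grab('scene','scene9.png')
s=monitor.get_state(); print(s['eef_pos'],s['contact_force'])
```

```text
top knob 146 [ 0.427  -0.3444  0.1465] [ 0.4269 -0.3453] 0.0144
top knob 128 [ 0.433  -0.1291  0.1171] [ 0.4326 -0.1294] 0.0143
[0.42787824 0.05167579 0.41948621] [ 0.15671462  0.92506175 -0.01537353]
```

View pics/scene9.png

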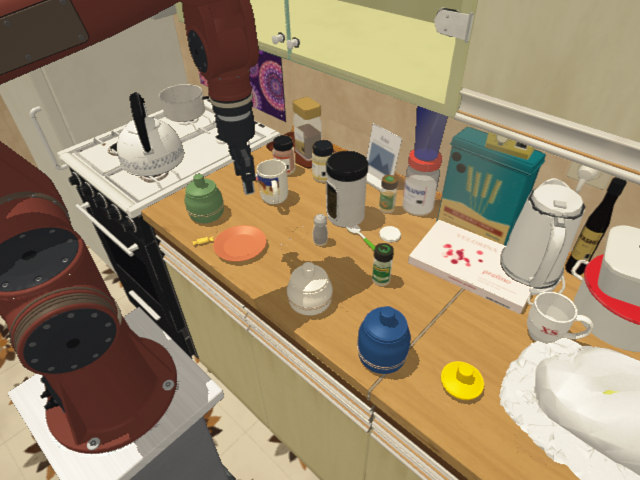

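The scene shows all three lids on their own jars: green (203,200), white (310,290) and blue (384,340). The plate is empty at (240,245), the bystanders are untouched and the arm is clear.

```bash
python3 -c "
from station import finish_job
print(finish_job())"
```

```text
the job is handed in; nothing more can be done
None
```

I put each lid back on the jar of its own colour and handed the job in at about 26 s; the camera check showed all three fully seated, with the plate empty again and the shaker, spice jar and mug undisturbed.

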